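# Seat a food tub in the countertop sealer and hold the seal lever on its third click

## Task

Set the lidded food tub on the sealer's tray, one short end first, and slide it along between the guide rails, under the overhanging head, until it is fully home against the stop at the back. Then, with the fingers, press the spring-return lever at the sealer's side down past its first two clicks to the third, so that the pad is pressed on the tub's lid; it springs back if let go, so finish while still holding it down there. Leave the other things on the worktop where they are.

Things in the scene. Friction and masses are not known exactly. Their poses are not given: they have to be found in the camera images.
- sealer: White countertop tub sealer, fixed. Origin: centre of its underside on the worktop; x points from its open front to the back stop, y to its left, z up. Tray 130 mm wide, x -95 to 120 mm, top at z = 8 mm. Back stop: column face at x = 80 mm. Overhanging head: x 42 to 120, y -65 to 65, z 63 to 142 mm. Lever on its left, pointing forward; tall fridge close on its right.
- seat (a point): Point on the tray top, with the sealer's axes, under the tub's origin when the tub is fully home (x = 30 mm, y = 0, z = 8 mm in the sealer's frame). Guide rails either side, 12 mm high above the tray and 66 mm apart clear, run from x = -30 to 80 mm in the sealer's frame and flare out to 77 mm at their front ends at x = -69 mm.
- mouth (a point): Point on the tray top in the open mouth before the head (x = -45 mm, y = 0, z = 8 mm in the sealer's frame). A tub set down with its origin here stands between the flared rail ends, 75 mm short of home, with clear space above it.
- tub: Clear food tub with a red lid, 69 mm (its x) x 99 mm (its y), lid top 44 mm above what it stands on, 0.04 to 0.12 kg. Origin: at its middle, 2 mm below its foot, z up. The lid stays on; it is the widest part (68 x 100 mm, its upper 9 mm); the body narrows to 58 x 88 mm at the foot. Grip it across the 69 mm width by the lid's rim. Either short end goes in first (its y along the sealer's x).
- lever_angle (a joint): Angle (rad) the lever is pressed down: 0 at rest (up), end stop 0.50. Click positions at 0.165, 0.315 and 0.465, between ridges passed at 0.09, 0.24 and 0.39. A spring always returns it to 0; pressing the paddle takes 3 to 4 N at first, 5 to 7 N at the third position. Pivot: level, along the sealer's y, at x = 85, z = 90 mm in its frame.
- press_lever: The black lever with its paddle, in a plane 95 mm to the left of the sealer's middle (y = 95 mm). Origin: on its pivot at x = 85, z = 90 mm in the sealer's frame; its axes are the sealer's when the lever is up at rest. Arm 12 mm wide, pointing forward over the worktop; three steel studs on the head beside it mark the clicks.
- paddle (a point): Centre of the top face of the black paddle at the lever's free end, 38 x 30 x 8 mm, pressed from above. It lies 140 mm from the pivot. At rest near x = -53, y = 95, z = 119 mm in the sealer's frame, tilted 0.16 rad up towards the front; at the third position near z = 54 mm, tilted 0.3 rad down.
- seal_pad: Black round rubber pad, 30 mm across, under the head at x = 62 mm, y = 0 in the sealer's frame. Origin: centre of its lower face. At rest about 57 mm above the worktop, 5 mm above the lid of a seated tub; the lever lowers it, and from about 0.25 rad it presses on the lid through its own spring.
- tumbler: Drinking glass, 80 mm across, 91 mm high; bystander. Origin: centre of underside.
- lemon: Lemon, 76 x 57 x 59 mm; bystander. Origin: centre of underside.
- tea_tin: Grey round canister with a knobbed lid, 70 mm across, 120 mm high; bystander. Origin: centre of underside.
- garlic: Garlic bulb, 61 x 59 x 60 mm; bystander. Origin: centre of underside.

How it is judged:
By the outcome, as a careful person would: the job done as asked, in the order asked, and still so for the second after the job is handed in, while the arm keeps its last pose, push and grip.
It also fails if it takes over 69 s, if anything falls off the work surface, if the arm or the gripper's body presses on something with over 40 N, if the wrist force passes 120 N, or if a joint passes its speed limit or range.

## Robot

A 7-joint arm with a two-finger parallel gripper is mounted at the origin on a cart in front of the work surface, level with it; the furniture and walls round the work are solid. World frame = base frame: x ahead of the robot, y to its left, z up, the work surface at z = 0. Lengths are in m, angles in rad, forces in N, time in s.
With the tool pointing down it reaches from about 0.4 to 0.85 m from the base axis. Payload 10.4 kg.
Tool frame: the origin (TCP) lies at the very end of the fingers, on their centre line; the grasp point (between the pads) lies r.tcp_to_grasp behind it (r.tcp_to_grasp is the distance from the TCP to the grasp point, in m); z points along the fingers, y is the line along which they close (so a half turn about z gives the same grasp; the last joint's range is limited). The gripper opens to 87 mm and grips with 3 to 60 N. Pads are 19 mm wide; open, the fingers measure 117 mm over their backs; the gripper's body (75 mm by 190 mm) begins 51 mm behind the grasp point.
Start: joints at [1.163, 0.332, -0.065, 1.46, 0.022, 1.35, -0.088], TCP at [0.235, -0.579, 0.223] pointing down, gripper open.
Joint ranges: [-2.6, 2.6], [-0.5, 2.12], [-1.47, 1.34], [0.16, 2.42], [-1.27, 4.41], [0.06, 2.06], [-2.6, 2.6]. Speed limits (rad/s): [2.22, 2.22, 2.79, 2.79, 3.14, 3.14, 3.14].

## Interface

Orientations are given as a unit quaternion [x, y, z, w].
In Python, from bench import monitor, cams, ticket, r gives the robot as it stands.
- The arm moves only by the shell command python3 -m crank 'ROWS' [OPENING] [FORCE]. ROWS is a JSON object whose one key "steps" holds a list of rows, each a list of 2 entries, a list of its own where there are three numbers: the shift along the world's x, y, z in units of 25 mm (1.0 is 25 mm), then the turn, a rotation vector about the world's x, y, z in units of 5 degrees (1.0 is 5 degrees). In form: {"steps": [[[x, y, z], [ax, ay, az]], ...]}. A call has 1 to 10 rows; each row shifts and turns the commanded pose from where the row before left it; what a row does not reach is not made up. A row lasts 1/12 s, in which the tool goes at most 41.7 mm and 7.16 degrees, less where a joint would pass 70% of its speed; a pose out of reach is approached as far as the arm can. A call is refused whole if a number of a shift passes 1 or a number of a turn 1, either way. A call with a gripper value outside its range is refused whole. OPENING is the finger opening in mm, from 0 to 87, set as the call begins (- or left out, the last holds). The fingers move at their own pace and stop on an object; FORCE is the grip in N (left out, the last holds). Time passes only in rows, so rows that do not move let the fingers close. It gives the time, the measured TCP pose, the force, the opening and the grip force at its end, in the units of the state.
- monitor.read_state(): the state, without advancing time (a new reading comes with each control period).
- cams.camera(name): name is "side" or "top"; returns a dict with "pixels" (420x560x3 uint8, blue, green, red), "z_map" (420x560 float32, m along the optical axis (not along the pixel's ray), 0 where there is no reading), "vfov" (degrees; the focal length in pixels is half the picture's height over the tangent of half this angle, whatever the lens; pixels are square), "cx", "cy" (the principal point, pixels), "T" (4x4, takes a point from camera to world coordinates). Camera axes: x right, y up, looking along -z (the intrinsics and any distortion apply to the point x, -y, -z); pixel columns grow to the right and rows downward; lengths in m; the calibration is good to about 2 mm. A picture is of the moment at which its call begins.
- ticket.close_job(): hands the job in; it is judged then, once.
The state is a dict: "time": time; "joint_positions": joint angles; "joint_vel": joint speeds; "joint_torque": joint torques, N m; "ee_pos": TCP position; "eef_rot": TCP orientation; "ft_force": force on the tool from outside, world axes, zero at the start; "torque": the same for the moment, N m; "width": finger opening in m; "grip_force": force on a finger pad.
Only numpy, scipy, OpenCV 4.12 (cv2) and the standard library are available. Lean on these libraries where they do the work, as an engineer would, in place of code of your own. Each camera call takes 0.05 s, during which the arm holds its last target. There are 200 camera calls.

## Working session

There is one attempt and no reset: what is moved stays moved. The work goes in short steps, Python scripts to look and compute and a shell command to move; the robot and the scene stay as the last step left them, time stands still between calls to the robot, and variables do not carry over. Pictures are saved under pics/ and viewed, at most 10 in all, crops included, and the job is handed in when it is done.

```bash
ls; mkdir -p pics
python3 - <<'E'
from bench import monitor,cams,r
import cv2,numpy as np
s=monitor.read_state();print({k:np.round(v,3).tolist() for k,v in s.items()},r.tcp_to_grasp)
for n in("side","top"):
    c=cams.camera(n);cv2.imwrite(f"pics/{n}0.png",c["pixels"]);np.savez(f"{n}0.npz",**c)
    print(n,c.keys(),c["vfov"],c["cx"],c["cy"],np.round(c["T"],3).tolist(),(c["z_map"]>0).mean())
E
```

```text
pics
{'time': 0.0, 'joint_positions': [1.163, 0.333, -0.065, 1.461, 0.022, 1.35, -0.088], 'joint_vel': [0.0, -0.0, 0.001, 0.001, 0.001, -0.001, 0.001], 'joint_torque': [-0.0, -62.326, 0.024, -38.99, -0.061, 0.04, 0.0], 'ee_pos': [0.234, -0.579, 0.222], 'eef_rot': [0.982, 0.191, -0.0, -0.001], 'ft_force': [0.014, 0.124, -0.293], 'torque': [-0.012, 0.008, -0.062], 'grip_force': 0.0, 'width': 0.087} 0.0187
side dict_keys(['pixels', 'z_map', 'vfov', 'cx', 'cy', 'T']) 51.5972119815811 284.31210666887415 206.47516499935128 [[-0.575, 0.461, -0.676, -0.15], [-0.818, -0.335, 0.467, 0.716], [-0.012, 0.822, 0.57, 0.655], [0.0, 0.0, 0.0, 1.0]] 0.9959013605442177
top dict_keys(['pixels', 'z_map', 'vfov', 'cx', 'cy', 'T']) 45.934066861591944 271.87894667681667 202.0798414558244 [[0.093, 0.961, -0.259, 0.243], [-0.996, 0.091, -0.019, 0.264], [0.005, 0.26, 0.966, 1.093], [0.0, 0.0, 0.0, 1.0]] 0.9958928571428571
```

View pics/side0.png

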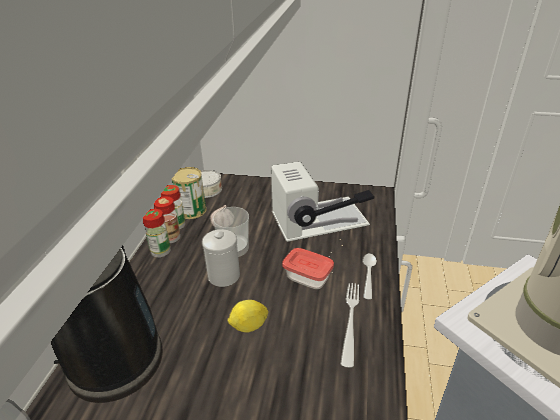

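View pics/top0.png

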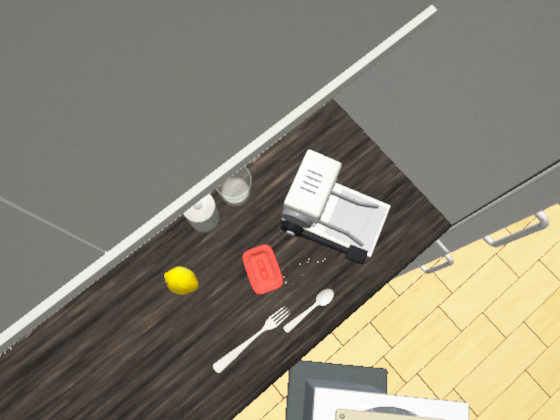

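The side view shows the sealer at about (315,205) with its lever paddle at (365,197) and the tub at (308,268). In the top view, the head is at (312,187), the tray front at (378,235), the paddle at (357,253), the tub at (263,270), and the tumbler, tin and lemon are to the left.

```bash
cat > h.py <<'E'
import numpy as np,cv2
def cloud(c):
    z=c["z_map"];H,W=z.shape;f=H/2/np.tan(np.radians(float(c["vfov"]))/2)
    v,u=np.mgrid[:H,:W]
    p=np.stack([(u-c["cx"])/f*z,-(v-c["cy"])/f*z,-z,np.ones_like(z)],-1)
    P=(p@c["T"].T)[...,:3];P[z==0]=np.nan;return P
def rect(p):
    (c,s,a)=cv2.minAreaRect((p[:,:2]*1000).astype(np.float32));return np.round(c,1),np.round(s,1),round(a,1)
def red(c):
    h=cv2.cvtColor(c["pixels"],cv2.COLOR_BGR2HSV)
    m=((h[...,0]<8)|(h[...,0]>172))&(h[...,1]>120)&(h[...,2]>80)
    n,l,s,_=cv2.connectedComponentsWithStats(m.astype(np.uint8));return l==1+s[1:,4].argmax()
E
python3 - <<'E'
from h import *
for n in("side","top"):
    c=np.load(f"{n}0.npz");P=cloud(c);m=red(c);p=P[m]
    z=p[:,2];print(n,"lid z",np.percentile(z,[5,50,95]).round(4),rect(p[abs(z-np.median(z))<.006]))
    h=cv2.cvtColor(c["pixels"],cv2.COLOR_BGR2HSV)
    reg=(P[...,0]>.2)&(P[...,0]<.9)&(P[...,1]<.25)&(P[...,1]>-.2)
    if n=="top":
        print("uv->xyz",[(uv,P[uv[1],uv[0]].round(3).tolist()) for uv in[(312,187),(350,215),(357,253),(263,270),(325,175),(295,205),(400,330),(180,280),(203,213),(236,185)]])
    w=reg&(h[...,1]<60)&(h[...,2]>120)
    q=P[w&(P[...,2]>.132)&(P[...,2]<.152)&(P[...,0]<.75)];print("head",len(q),q[:,2].mean() if len(q) else 0,rect(q) if len(q)>5 else 0)
    b=reg&(h[...,2]<70)&(P[...,2]>.09)&(P[...,2]<.135)
    nn,l,s,ct=cv2.connectedComponentsWithStats(b.astype(np.uint8))
    for i in range(1,nn):
        if s[i,4]>30:
            q=P[l==i];print("black",s[i],ct[i].round(),q.mean(0).round(3),q.min(0).round(3),q.max(0).round(3),rect(q))
    t=w&(P[...,2]>.003)&(P[...,2]<.013)
    nn,l,s,ct=cv2.connectedComponentsWithStats(t.astype(np.uint8))
    for i in range(1,nn):
        if s[i,4]>200: q=P[l==i];print("tray",s[i],q.mean(0).round(3),rect(q))
E
```

```text
side lid z [nan nan nan] (array([0., 0.]), array([0., 0.]), 0.0)
head 1916 0.1426846618224856 (array([618.3,  35.6]), array([266.9, 442.5]), 3.6)
black [298 190  77  28 538] [337. 204.] [0.433 0.17  0.111] [0.397 0.09  0.09 ] [0.481 0.25  0.126] (array([438.4, 170.5]), array([171.8,  31.6]), 68.6)
tray [309 173  86  10 255] [ 0.624 -0.058  0.008] (array([625.9, -55.7]), array([243.4,  10.9]), 45.1)
tray [291 204  79  37 967] [0.486 0.121 0.01 ] (array([503.9, 142.4]), array([202.8,  91.7]), 73.4)
top lid z [nan nan nan] (array([0., 0.]), array([0., 0.]), 0.0)
uv->xyz [((312, 187), [0.536, 0.206, 0.144]), ((350, 215), [0.521, 0.107, 0.007]), ((357, 253), [0.416, 0.106, 0.119]), ((263, 270), [0.376, 0.29, 0.036]), ((325, 175), [0.564, 0.182, 0.143]), ((295, 205), [0.497, 0.237, 0.14]), ((400, 330), [0.311, -0.243, -0.905]), ((180, 280), [0.336, 0.458, 0.062]), ((203, 213), [0.472, 0.422, 0.105]), ((236, 185), [0.565, 0.371, 0.012])]
head 3124 0.14179821774196688 (array([617.2,  38.5]), array([268.3, 434.2]), 3.3)
black [286 221  81  44 722] [330. 244.] [0.43  0.16  0.112] [0.395 0.088 0.091] [0.47  0.25  0.127] (array([435.1, 170.6]), array([171.3,  29.7]), 70.5)
tray [340  92 122 127 316] [ 0.673 -0.005  0.008] (array([681.5,   4.1]), array([406.6,   5.3]), 45.0)
tray [ 303  183   88   74 2843] [0.511 0.103 0.008] (array([516.8, 113.4]), array([161.9, 133.7]), 71.5)
tray [284 289  49  44 341] [0.305 0.183 0.007] (array([300.9, 183.7]), array([ 27.2, 132.4]), 47.7)
```

```bash
python3 - <<'E'
from h import *
for n in("side","top"):
    c=np.load(f"{n}0.npz");P=cloud(c);m=red(c)&(P[...,0]<.6)
    h=cv2.cvtColor(c["pixels"],cv2.COLOR_BGR2HSV)
    hh=h[...,0];m=((hh<8)|(hh>172))&(h[...,1]>120)&(P[...,0]>.28)&(P[...,0]<.48)&(P[...,1]>.2)&(P[...,1]<.38)
    p=P[m];z=p[:,2];top=np.nanpercentile(z,60);print(n,"lid",len(p),np.nanpercentile(z,[5,25,50,75,95]).round(4),"all",rect(p),"top",rect(p[abs(z-top)<.006]))
    reg=np.hypot(P[...,0]-.54,P[...,1]-.2)<.13
    k=reg&(P[...,2]>.134)&(P[...,2]<.150)&(h[...,1]<60)
    k=cv2.morphologyEx(k.astype(np.uint8),cv2.MORPH_OPEN,np.ones((3,3)))>0
    q=P[k];print("head",len(q),q[:,2].mean(),rect(q),q.mean(0).round(4))
    # side faces of head: normals
    nx=np.cross(np.roll(P,-2,1)-P,np.roll(P,-2,0)-P);nx/=np.linalg.norm(nx,axis=-1,keepdims=True)+1e-9
    s=(np.hypot(P[...,0]-.52,P[...,1]-.17)<.2)&(abs(nx[...,2])<.15)&(P[...,2]>.06)&(P[...,2]<.138)
    a=np.degrees(np.arctan2(nx[...,1],nx[...,0]))[s]%90
    hist=np.histogram(a,bins=np.arange(0,91,3))[0];print("wall angle hist",hist, np.median(a[abs(a-hist.argmax()*3-1.5)<5]))
    b=reg=(h[...,2]<75)&(P[...,2]>.085)&(P[...,2]<.135)&(np.hypot(P[...,0]-.43,P[...,1]-.15)<.13)
    q=P[b];print("paddle far end",rect(q[q[:,1]<.125]),q[q[:,1]<.125].mean(0).round(4),"arm",rect(q[(q[:,1]>.135)&(q[:,1]<.19)]))
E
python3 - <<'E'
import cv2
a=cv2.imread('pics/top0.png')[140:320,220:420];b=cv2.imread('pics/side0.png')[150:300,260:390]
import numpy as np
a=cv2.resize(a,(400*600//540*1,None) if 0 else (444,400));b=cv2.resize(b,(347,400))
cv2.imwrite('pics/crop.png',np.hstack([a,b]))
E
```

```text
side lid 1127 [0.0394 0.0412 0.0437 0.0457 0.0472] all (array([400.7, 292.4]), array([ 91.5, 151.1]), 89.1) top (array([378.8, 292.9]), array([99.6, 69.9]), 23.9)
head 1069 0.1434161047344277 (array([546.4, 206.9]), array([ 78. , 130.5]), 72.4) [0.5378 0.2127 0.1434]
wall angle hist [19 15 17 15 12  3 13  8 10 18 20 12 18  8 14 12 49 12 41 34 16 24 73 96
 84 69 38 30 27 20] 70.69898754847716
paddle far end (array([415., 108.]), array([37.5, 30.5]), 71.0) [0.4134 0.1091 0.1206] arm (array([432.4, 162.5]), array([59.8, 15.9]), 69.4)
top lid 1471 [0.0354 0.0392 0.0417 0.0441 0.0465] all (array([381.7, 292.1]), array([107.4,  72.1]), 24.5) top (array([376.6, 292.5]), array([98.2, 67.3]), 24.9)
head 2342 0.14175304783995787 (array([545.1, 205.1]), array([ 77.9, 129.8]), 71.5) [0.5429 0.2058 0.1418]
wall angle hist [ 64 114  26  15   6   4   9   4   5  10   4   4   9   6  11  12  57  26
   8  12  23  13  15  21  21  20  22  27  22  60] 3.794482196046337
paddle far end (array([413.1, 107.6]), array([37.4, 30.1]), 73.7) [0.4126 0.1071 0.1196] arm (array([431.6, 163. ]), array([59.8, 12.7]), 71.3)
```

View pics/crop.png

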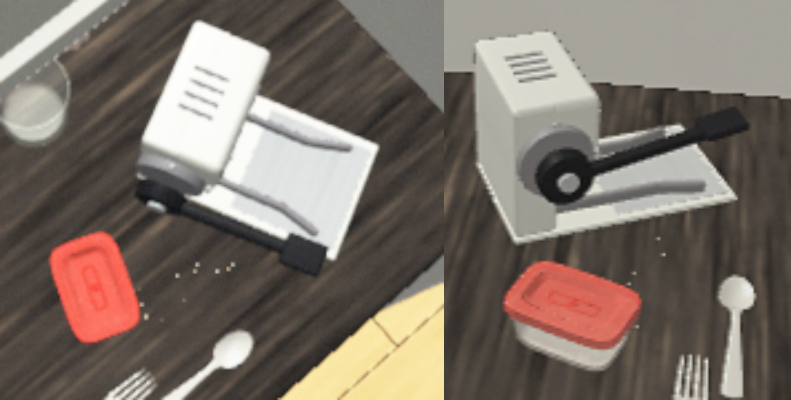

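The crops agree: the sealer yaw is about 72°, with its origin near (0.521, 0.129). The lid is centred at (0.378, 0.293) with its long axis at 24.4°. Next I'll check the fridge, the cabinet and the path clearance.

Run:
```python
from h import *
e=np.array([.309,.951]);nn=np.array([-.951,.309]);o=np.array([.5207,.129])
Q=np.vstack([cloud(np.load(f"{n}0.npz")).reshape(-1,3) for n in("side","top")]);Q=Q[~np.isnan(Q[:,0])]
L=np.c_[(Q[:,:2]-o)@e,(Q[:,:2]-o)@nn,Q[:,2]]
m=(L[:,0]>-.3)&(L[:,0]<.1)&(L[:,1]<-.07)&(L[:,1]>-.6)&(L[:,2]>.03)
for a,b in((.03,.1),(.1,.2),(.2,.3),(.3,.5),(.5,1)):
    k=m&(L[:,2]>a)&(L[:,2]<b);print(a,b,k.sum(),np.percentile(L[k],[1,50,99],axis=0).round(3).tolist() if k.sum()>5 else'')
print("obstacles z>.12 in world x<.6, 10cm cells (maxz)")
for y in np.arange(-.8,.6,.1):
    row=[]
    for x in np.arange(.1,.8,.1):
        k=(Q[:,0]>=x)&(Q[:,0]<x+.1)&(Q[:,1]>=y)&(Q[:,1]<y+.1)
        row.append("%5.2f/%5.2f"%(Q[k,2].min(),Q[k,2].max()) if k.sum()>3 else "  -  ")
    print(round(y,1),row)
```

```text
0.03 0.1 6284 [[-0.296, -0.277, 0.031], [-0.114, -0.171, 0.067], [0.094, -0.078, 0.099]]
0.1 0.2 10557 [[-0.297, -0.276, 0.101], [-0.116, -0.169, 0.152], [0.092, -0.078, 0.199]]
0.2 0.3 12814 [[-0.297, -0.276, 0.201], [-0.124, -0.165, 0.252], [0.092, -0.078, 0.299]]
0.3 0.5 29493 [[-0.294, -0.26, 0.302], [-0.122, -0.161, 0.4], [0.066, -0.079, 0.496]]
0.5 1 5737 [[-0.173, -0.208, 0.501], [-0.099, -0.166, 0.541], [0.063, -0.072, 0.61]]
obstacles z>.12 in world x<.6, 10cm cells (maxz)
-0.8 ['-0.93/-0.89', '-0.93/-0.89', '-0.93/-0.90', '-0.93/-0.89', '-0.93/-0.89', '-0.94/-0.89', '-0.93/-0.89']
-0.7 ['-0.93/-0.89', '-0.93/-0.90', '-0.93/-0.90', '-0.93/-0.90', '-0.93/-0.89', '-0.93/-0.89', '-0.93/-0.90']
-0.6 ['-0.92/-0.90', '-0.93/-0.89', '-0.93/-0.89', '-0.93/-0.89', '-0.93/-0.90', '-0.93/-0.89', '-0.92/-0.90']
-0.5 ['-0.93/-0.89', '-0.93/-0.89', '-0.93/-0.89', '-0.93/-0.89', '-0.93/-0.89', '-0.93/-0.90', '  -  ']
-0.4 ['-0.93/-0.89', '-0.93/-0.89', '-0.93/-0.89', '-0.93/-0.89', '-0.93/-0.90', '-0.92/-0.90', '  -  ']
-0.3 ['-0.93/-0.89', '-0.93/-0.90', '-0.93/-0.89', '-0.93/ 0.18', '-0.
[... 193 characters left out ...]
 '-0.06/ 0.52', '-0.06/ 0.60', '  -  ']
-0.0 ['-0.93/ 0.02', '-0.93/-0.00', '-0.01/ 0.13', '-0.01/ 0.13', '-0.01/ 0.02', '-0.06/ 0.55', '-0.06/ 0.53']
0.1 ['-0.92/ 0.02', '-0.01/ 0.01', '-0.01/ 0.12', '-0.01/ 0.15', '-0.01/ 0.66', '-0.01/ 0.63', '-0.05/ 0.48']
0.2 ['-0.01/ 0.01', '-0.01/ 0.02', '-0.01/ 0.05', '-0.01/ 0.78', '-0.01/ 0.75', '-0.01/ 0.15', '-0.01/ 0.04']
0.3 ['-0.01/ 0.01', '-0.01/ 0.02', '-0.01/ 0.90', '-0.01/ 0.87', '-0.01/ 0.49', '-0.01/ 0.06', '-0.00/ 0.11']
0.4 ['-0.01/ 0.01', '-0.01/ 0.72', '-0.01/ 0.90', '-0.01/ 0.12', '-0.01/ 0.11', '-0.00/ 0.11', ' 0.00/ 0.21']
0.5 ['-0.01/ 0.60', '-0.01/ 0.66', '-0.01/ 0.49', '-0.00/ 0.01', '-0.00/ 0.01', '-0.00/ 0.21', '-0.00/ 0.21']
```

Run:
```python
from h import *
e=np.array([.309,.951]);nn=np.array([-.951,.309]);o=np.array([.5207,.129])
for n in("side","top"):
    Q=cloud(np.load(f"{n}0.npz")).reshape(-1,3);Q=Q[~np.isnan(Q[:,0])]
    L=np.c_[(Q[:,:2]-o)@e,(Q[:,:2]-o)@nn,Q[:,2]]*1000
    for a,b in((30,150),(150,350),(350,600)):
        k=(L[:,0]>-300)&(L[:,0]<120)&(L[:,1]<-70)&(L[:,1]>-400)&(L[:,2]>a)&(L[:,2]<b);q=L[k]
        for x in range(-300,120,60):
            s=q[(q[:,0]>=x-10)&(q[:,0]<x+10),1]
            if len(s)>8: print(n,a,x,len(s),np.percentile(s,[5,50,95]).round())
```

```text
side 30 -300 163 [-84. -81. -76.]
side 30 -240 314 [-113. -108. -102.]
side 30 -180 317 [-145. -138. -132.]
side 30 -120 307 [-174. -169. -163.]
side 30 -60 307 [-205. -199. -193.]
side 30 0 259 [-237. -230. -223.]
side 30 60 286 [-266. -260. -253.]
side 150 -300 353 [-85. -80. -76.]
side 150 -240 696 [-114. -108. -102.]
side 150 -180 668 [-144. -138. -132.]
side 150 -120 659 [-174. -168. -162.]
side 150 -60 641 [-205. -199. -193.]
side 150 0 617 [-236. -230. -223.]
side 150 60 607 [-266. -260. -254.]
side 350 -300 300 [-84. -80. -76.]
side 350 -240 578 [-113. -107. -101.]
side 350 -180 568 [-143. -137. -132.]
side 350 -120 536 [-174. -168. -162.]
side 350 -60 515 [-205. -199. -193.]
side 350 0 414 [-235. -229. -223.]
side 350 60 153 [-264. -203.  -76.]
top 30 -300 151 [-81. -78. -75.]
top 30 -240 286 [-110. -105. -100.]
top 30 -180 279 [-140. -135. -130.]
top 30 -120 276 [-171. -166. -161.]
top 30 -60 262 [-201. -197. -192.]
top 30 0 254 [-232. -227. -222.]
top 30 60 248 [-263. -258. -253.]
top 150 -300 384 [-81. -78. -75.]
top 150 -240 803 [-110. -105. -100.]
top 150 -180 775 [-141. -136. -131.]
top 150 -120 731 [-171. -166. -161.]
top 150 -60 704 [-202. -197. -192.]
top 150 0 679 [-233. -228. -223.]
top 150 60 114 [-261. -256. -253.]
top 350 -240 442 [-110. -106. -101.]
top 350 -180 1154 [-141. -136. -131.]
top 350 -120 2083 [-172. -167. -162.]
top 350 -60 1348 [-202. -197. -193.]
top 350 0 630 [-232. -226. -183.]
top 350 60 817 [-105.  -86.  -72.]
```

Run:
```python
from h import *
for n in("side","top"):
    Q=cloud(np.load(f"{n}0.npz")).reshape(-1,3);Q=Q[~np.isnan(Q[:,0])]
    for a,b in((-.5,-.05),(.02,.15),(.15,.35),(.35,.8)):
        k=(Q[:,0]>.3)&(Q[:,0]<.9)&(Q[:,1]<-.05)&(Q[:,1]>-.9)&(Q[:,2]>a)&(Q[:,2]<b);q=Q[k]
        r=np.hypot(q[:,0],q[:,1])
        if len(q)>10:
            print(n,a,b,len(q),"minr",q[np.argsort(r)[:3]].round(3).tolist(),"minx",q[:,0].min().round(3),"miny",q[q[:,1].argmin()].round(3))
```

```text
side -0.5 -0.05 1472 minr [[0.496, -0.175, -0.123], [0.498, -0.179, -0.172], [0.497, -0.181, -0.317]] minx 0.491 miny [ 0.889 -0.9   -0.416]
side 0.02 0.15 3420 minr [[0.498, -0.18, 0.132], [0.498, -0.179, 0.12], [0.5, -0.178, 0.084]] minx 0.491 miny [ 0.883 -0.9    0.147]
side 0.15 0.35 6371 minr [[0.497, -0.18, 0.297], [0.499, -0.176, 0.195], [0.498, -0.179, 0.309]] minx 0.492 miny [ 0.887 -0.9    0.245]
side 0.35 0.8 4932 minr [[0.5, -0.17, 0.458], [0.498, -0.18, 0.463], [0.497, -0.183, 0.367]] minx 0.497 miny [ 0.894 -0.9    0.351]
top -0.5 -0.05 1212 minr [[0.495, -0.182, -0.428], [0.495, -0.182, -0.324], [0.497, -0.178, -0.491]] minx 0.488 miny [ 0.493 -0.248 -0.348]
top 0.02 0.15 2891 minr [[0.495, -0.183, 0.132], [0.496, -0.182, 0.092], [0.496, -0.181, 0.118]] minx 0.489 miny [ 0.491 -0.246  0.084]
top 0.15 0.35 6840 minr [[0.496, -0.183, 0.201], [0.497, -0.18, 0.225], [0.496, -0.184, 0.15]] minx 0.49 miny [ 0.494 -0.247  0.166]
top 0.35 0.8 5993 minr [[0.513, -0.166, 0.354], [0.516, -0.162, 0.353], [0.515, -0.166, 0.352]] minx 0.513 miny [ 0.515 -0.167  0.353]
```

```bash
python3 -m crank '{"steps":[[[0.22,0.93,0],[0,0,0]],[[0.22,0.93,0],[0,0,0]],[[0.22,0.93,0],[0,0,0]],[[0.22,0.93,0],[0,0,0]],[[0.22,0.93,0],[0,0,0]],[[0.22,0.93,0],[0,0,0]],[[0.22,0.93,0],[0,0,0]],[[0.22,0.93,0],[0,0,0]],[[0.22,0.93,0],[0,0,0]],[[0.22,0.93,0],[0,0,0]]]}' 87
```

```text
time: 0.93
ee_pos: [0.2896, -0.3455, 0.2223]
eef_rot: [0.982, 0.191, -0.0, -0.0]
ft_force: [0.5, -0.6, 0.4]
width: 0.0873
grip_force: 0.0
```

```bash
python3 -m crank '{"steps":[[[0.3,0.9,0],[0,0,0]],[[0.3,0.9,0],[0,0,0]],[[0.3,0.9,0],[0,0,0]],[[0.3,0.9,0],[0,0,0]],[[0.3,0.9,0],[0,0,0]],[[0.3,0.9,0],[0,0,0]],[[0.3,0.9,0],[0,0,0]],[[0.3,0.9,0],[0,0,0]],[[0.2,0.9,0],[0,0,0]],[[0.2,0.9,0],[0,0,0]]]}'
python3 -m crank '{"steps":[[[0.2,0.9,0],[0,0,0]],[[0.2,0.9,0],[0,0,0]],[[0.1,0.9,0],[0,0,0]],[[0.1,0.9,0],[0,0,0]],[[0,0.9,0],[0,0,0]],[[0,0.9,0],[0,0,0]],[[0,0.9,0],[0,0,0]],[[0,0.9,0],[0,0,0]],[[0,0.9,0],[0,0,0]],[[0,0.9,0],[0,0,0]]]}'
```

```text
time: 1.77
ee_pos: [0.3596, -0.1206, 0.2224]
eef_rot: [0.982, 0.191, -0.0, 0.0]
ft_force: [0.5, 0.1, -0.2]
width: 0.0869
grip_force: 0.0
time: 2.6
ee_pos: [0.3743, 0.1043, 0.2224]
eef_rot: [0.982, 0.191, -0.0, 0.0]
ft_force: [1.0, 0.2, -0.0]
width: 0.087
grip_force: 0.0
```

```bash
python3 -m crank '{"steps":[[[-0.13,0.88,0],[0,0,0.06]],[[-0.13,0.88,0],[0,0,0.06]],[[-0.13,0.88,0],[0,0,0.06]],[[-0.13,0.88,0],[0,0,0.06]],[[-0.13,0.88,0],[0,0,0.06]],[[-0.13,0.88,0],[0,0,0.06]],[[-0.13,0.88,-0.5],[0,0,0.06]],[[-0.13,0.84,-1],[0,0,0.06]],[[0,0,-1],[0,0,0]],[[0,0,-1],[0,0,0]]]}'
python3 - <<'E'
from h import *
from bench import cams,monitor
from scipy.spatial.transform import Rotation as R
s=monitor.read_state();print(np.round(s["ee_pos"],4),R.from_quat(s["eef_rot"]).as_matrix().round(3).tolist())
c=cams.camera("top");P=cloud(c);cv2.imwrite("pics/t1.png",c["pixels"])
h=cv2.cvtColor(c["pixels"],cv2.COLOR_BGR2HSV);hh=h[...,0];m=((hh<8)|(hh>172))&(h[...,1]>120)&(P[...,0]>.28)&(P[...,0]<.48)&(P[...,1]>.2)&(P[...,1]<.38)
print(m.sum(),rect(P[m]))
cv2.imwrite("pics/t1.png",np.hstack([c["pixels"][180:360,180:420],cams.camera("side")["pixels"][180:360,220:460]]))
E
```

```text
time: 3.43
ee_pos: [0.3481, 0.2795, 0.1342]
eef_rot: [0.977, 0.213, 0.0, -0.001]
ft_force: [1.4, -1.2, -0.1]
width: 0.087
grip_force: 0.0
[0.3481 0.2795 0.1342] [[0.909, 0.416, 0.0], [0.416, -0.909, 0.001], [0.001, -0.001, -1.0]]
0 (array([0., 0.]), array([0., 0.]), 0.0)
```

View pics/t1.png

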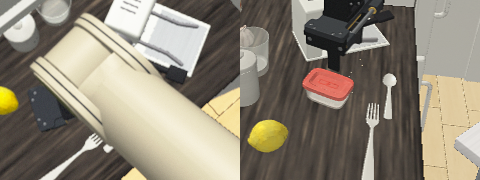

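The side crop shows the gripper above the tub at (325,85), with the top view blocked by the arm. The pose is as planned, so I'm descending.

```bash
python3 -m crank '{"steps":[[[0,0,-0.8],[0,0,0]],[[0,0,-0.8],[0,0,0]],[[0,0,-0.8],[0,0,0]],[[0,0,-0.6],[0,0,0]],[[0,0,-0.5],[0,0,0]],[[0,0,-0.5],[0,0,0]],[[0,0,-0.5],[0,0,0]],[[0,0,0],[0,0,0]]]}'
python3 - <<'E'
from h import *
from bench import cams
cv2.imwrite("pics/t2.png",cv2.resize(cams.camera("side")["pixels"][200:340,230:400],None,fx=3,fy=3))
E
```

```text
time: 4.2
ee_pos: [0.3487, 0.2773, 0.0223]
eef_rot: [0.977, 0.211, -0.001, 0.001]
ft_force: [-0.2, 0.4, -0.7]
width: 0.0868
grip_force: 0.0
```

View pics/t2.png

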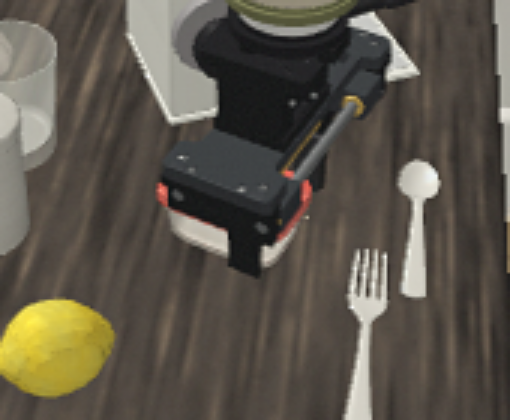

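The picture shows the fingers on either side of the lid near its near end, finger at (245,245). Now closing.

```bash
python3 -m crank '{"steps":[[[0,0,0],[0,0,0]],[[0,0,0],[0,0,0]],[[0,0,0],[0,0,0]],[[0,0,0],[0,0,0]],[[0,0,0],[0,0,0]],[[0,0,0],[0,0,0]],[[0,0,0],[0,0,0]],[[0,0,0],[0,0,0]]]}' 50 20
python3 -m crank '{"steps":[[[0,0,0.3],[0,0,0]],[[0,0,0.5],[0,0,0]],[[0,0,0.8],[0,0,0]],[[0,0,0.8],[0,0,0]],[[0,0,0.8],[0,0,0]],[[0,0,0.8],[0,0,0]]]}'
```

```text
time: 4.92
ee_pos: [0.3492, 0.2782, 0.0232]
eef_rot: [0.977, 0.212, 0.0, 0.0]
ft_force: [-0.1, -2.6, 7.3]
width: 0.0658
grip_force: 20.0
time: 5.42
ee_pos: [0.3481, 0.2784, 0.1237]
eef_rot: [0.977, 0.212, -0.0, -0.0]
ft_force: [0.0, -0.2, -0.6]
width: 0.0661
grip_force: 20.0
```

```bash
python3 -m crank '{"steps":[[[0,0,1],[0,0,0]],[[0,0,1],[0,0,0.8]],[[0,-0.4,1],[0,0,0.8]],[[0.46,-0.84,0],[0,0,0.8]],[[0.46,-0.84,0],[0,0,0.8]],[[0.46,-0.84,0],[0,0,0.8]],[[0.46,-0.84,0],[0,0,0.8]],[[0.46,-0.84,0],[0,0,0.8]],[[0.46,-0.84,0],[0,0,0.8]],[[0.46,-0.84,0],[0,0,0.8]]]}'
python3 -m crank '{"steps":[[[0.46,-0.84,0],[0,0,0.8]],[[0.46,-0.84,0],[0,0,0.8]],[[0.46,-0.84,0],[0,0,0.7]],[[0.46,-0.84,0],[0,0,0]],[[0.45,-0.56,0],[0,0,0]],[[0,0,0],[0,0,0]]]}'
cat > loc.py <<'E'
from h import *
from bench import monitor
from scipy.spatial.transform import Rotation as R
o=np.array([.5207,.129]);e=np.array([np.cos(np.radians(72)),np.sin(np.radians(72))]);n=np.array([-e[1],e[0]])
s=monitor.read_state();p=s["ee_pos"];M=R.from_quat(s["eef_rot"]).as_matrix()
print("local",[round(float(v)*1000,1) for v in((p[:2]-o)@e,(p[:2]-o)@n,p[2])],"toolx deg",np.degrees(np.arctan2(M[1,0],M[0,0])).round(2),M[:,2].round(3),s["ft_force"],"t",s["time"],s["joint_positions"])
E
python3 loc.py
```

```text
time: 6.25
ee_pos: [0.4294, 0.1209, 0.1963]
eef_rot: [0.864, 0.503, 0.0, 0.0]
ft_force: [-0.0, 0.9, -0.3]
width: 0.0655
grip_force: 20.0
time: 6.75
ee_pos: [0.4877, 0.0203, 0.196]
eef_rot: [0.812, 0.584, 0.0, -0.0]
ft_force: [-0.7, 0.4, -1.4]
width: 0.0661
grip_force: 20.0
local [-113.6, -2.2, 196.0] toolx deg 71.41 [ 0.  0. -1.] [-0.7223003   0.43912602 -1.39438505] t 6.75 [ 0.82959316  0.15136448 -1.02634131  1.80742213  0.13551445  1.25784978
 -0.55810081]
```

```bash
cat > lid.py <<'E'
import sys
from loc import *
from bench import cams
for nm in("side","top"):
    c=cams.camera(nm);P=cloud(c);h=cv2.cvtColor(c["pixels"],cv2.COLOR_BGR2HSV);hh=h[...,0]
    m=((hh<8)|(hh>172))&(h[...,1]>120)&(P[...,0]>.35)&(P[...,0]<.65)&(P[...,1]>-.15)&(P[...,1]<.3)
    q=P[m]
    if len(q)<20: print(nm,len(q));continue
    L=np.c_[(q[:,:2]-o)@e,(q[:,:2]-o)@n,q[:,2]]*1000
    print(nm,len(q),"rect(local)",rect(L/1000),"pct",np.percentile(L,[1,50,99],axis=0).round(1).tolist())
    if len(sys.argv)>1: cv2.imwrite(f"pics/{sys.argv[1]}{nm}.png",cv2.resize(c["pixels"][140:290,250:420],None,fx=2.3,fy=2.3))
E
python3 lid.py a; python3 -c "
import cv2,numpy as np
cv2.imwrite('pics/ab.png',np.hstack([cv2.imread('pics/aside.png'),cv2.imread('pics/atop.png')]))"
```

```text
local [-113.6, -2.2, 196.0] toolx deg 71.41 [ 0.  0. -1.] [-0.7223003   0.43912602 -1.39438505] t 6.75 [ 0.82959316  0.15136448 -1.02634131  1.80742213  0.13551445  1.25784978
 -0.55810081]
side 619 rect(local) (array([-77.5,  -0.1]), array([97.2, 70.4]), 1.5) pct [[-121.9, -34.0, 209.2], [-73.3, -2.0, 215.5], [-30.0, 33.7, 220.4]]
top 1135 rect(local) (array([-70.6, -36.4]), array([172.7,  73.1]), 81.1) pct [[-102.3, -115.7, -0.8], [-61.9, 0.3, 213.1], [-31.1, 41.9, 282.7]]
```

View pics/ab.png

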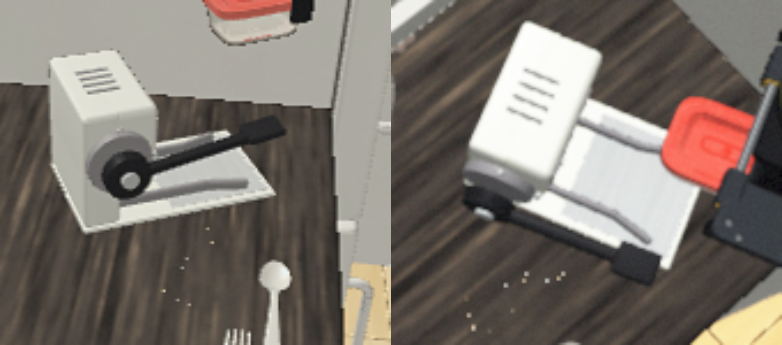

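The tub is level, aligned with the rails and in front of the head (top crop at (705,145)). The paddle is at (635,260), just ahead of the gripper body. I'll back off 4 mm and lower.

```bash
python3 -m crank '{"steps":[[[-0.12,-0.13,0],[0,0,0.1]],[[0,0,-0.8],[0,0,0]],[[0,0,-0.9],[0,0,0]],[[0,0,-0.9],[0,0,0]],[[0,0,-0.8],[0,0,0]],[[0,0,-0.6],[0,0,0]],[[0,0,-0.5],[0,0,0]],[[0,0,0],[0,0,0]]]}'; python3 lid.py
```

```text
time: 7.52
ee_pos: [0.4817, 0.0208, 0.0818]
eef_rot: [0.808, 0.589, -0.001, -0.001]
ft_force: [-0.6, -0.5, -1.2]
width: 0.0657
grip_force: 20.0
local [-115.0, 3.6, 81.8] toolx deg 72.24 [-0.003  0.    -1.   ] [-0.62877129 -0.46226469 -1.22528089] t 7.5167 [ 0.74771881  0.2989032  -0.98101771  1.94905153  0.2863457   1.04383025
 -0.66987577]
side 620 rect(local) (array([-90.5, -32.4]), array([225.4,  92. ]), 65.2) pct [[-123.4, -28.1, 94.9], [-75.0, 4.1, 101.0], [-32.1, 40.3, 106.1]]
top 851 rect(local) (array([-67.3,  -5.4]), array([119.5,  69.1]), 89.2) pct [[-91.1, -26.1, 94.1], [-63.7, 5.8, 100.2], [-34.5, 44.4, 168.5]]
```

```bash
python3 -m crank '{"steps":[[[0.06,-0.04,-0.5],[0,0,0]],[[0.06,0,-0.3],[0,0,0]],[[0,0,-0.3],[0,0,0]],[[0,0,0],[0,0,0]],[[0,0,0],[0,0,0]]]}'; python3 lid.py
```

```text
time: 8.03
ee_pos: [0.4861, 0.0196, 0.0556]
eef_rot: [0.808, 0.589, -0.0, -0.0]
ft_force: [0.8, 0.1, -0.3]
width: 0.0658
grip_force: 20.0
local [-114.7, -0.9, 55.6] toolx deg 72.17 [-0.001  0.    -1.   ] [ 0.83423386  0.07104086 -0.31344949] t 8.0333 [ 0.71531392  0.35001124 -0.95323305  1.96224923  0.33836312  0.99868956
 -0.70777331]
side 488 rect(local) (array([-76.8, -31.6]), array([ 95.4, 221.3]), 2.7) pct [[-121.6, -36.9, 68.5], [-72.2, -6.9, 74.9], [-31.4, 34.5, 81.1]]
top 811 rect(local) (array([-67. ,  -2.7]), array([ 68.5, 108.7]), 2.0) pct [[-90.3, -30.1, 66.7], [-63.3, 2.0, 73.1], [-34.6, 41.0, 141.0]]
```

```bash
python3 -m crank '{"steps":[[[0,0,-0.3],[0,0,0]],[[0,0,-0.3],[0,0,0]],[[0,0,-0.2],[0,0,0]],[[0,0,-0.15],[0,0,0]],[[0,0,0],[0,0,0]],[[0,0,0],[0,0,0]]]}'; python3 loc.py
```

```text
time: 8.63
ee_pos: [0.4863, 0.0196, 0.032]
eef_rot: [0.808, 0.589, -0.0, -0.0]
ft_force: [0.3, 0.2, 0.2]
width: 0.066
grip_force: 20.0
local [-114.7, -1.1, 32.0] toolx deg 72.17 [-0.  0. -1.] [0.34105115 0.23410956 0.24881624] t 8.6333 [ 0.68840709  0.38900329 -0.92863729  1.97934355  0.38026087  0.957081
 -0.74020591]
```

```bash
python3 -m crank '{"steps":[[[0,0,-0.05],[0,0,0]],[[0,0,0],[0,0,0]]]}'; python3 -m crank '{"steps":[[[0,0,0],[0,0,0]],[[0,0,0],[0,0,0]],[[0,0,0],[0,0,0]],[[0,0,0],[0,0,0]]]}' 87
python3 lid.py b; python3 -c "
import cv2,numpy as np
cv2.imwrite('pics/bb.png',np.hstack([cv2.imread('pics/bside.png'),cv2.imread('pics/btop.png')]))"
```

```text
time: 8.8
ee_pos: [0.4866, 0.0194, 0.0311]
eef_rot: [0.808, 0.589, 0.0, 0.0]
ft_force: [0.0, -0.7, 0.7]
width: 0.0659
grip_force: 20.0
time: 9.13
ee_pos: [0.4865, 0.0195, 0.031]
eef_rot: [0.808, 0.589, 0.0, 0.0]
ft_force: [-0.6, -0.1, 0.6]
width: 0.083
grip_force: 0.0
local [-114.7, -1.3, 31.0] toolx deg 72.16 [ 0. -0. -1.] [-0.60778303 -0.14683538  0.59388359] t 9.1333 [ 0.68727266  0.39047333 -0.9274848   1.980082    0.38251335  0.95493989
 -0.74197931]
side 375 rect(local) (array([-74. ,  -1.3]), array([232. ,  91.8]), 72.3) pct [[-117.4, -98.9, 2.8], [-66.5, -11.1, 52.4], [-17.5, 107.8, 116.2]]
top 796 rect(local) (array([-64.8,   5.5]), array([65.5, 97.2]), 13.5) pct [[-90.7, -33.1, 41.1], [-64.2, 2.1, 49.7], [-34.5, 42.7, 134.6]]
```

View pics/bb.png

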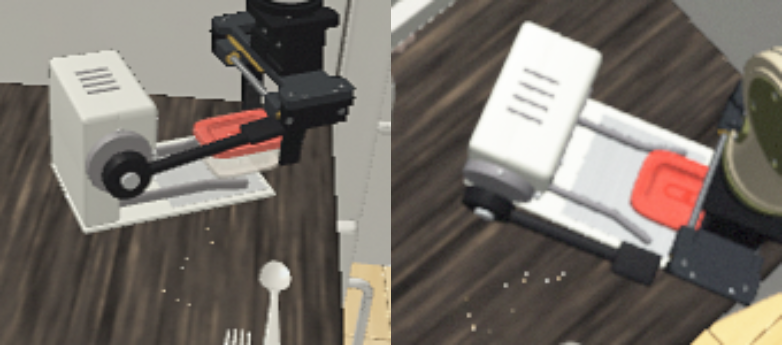

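The tub stands on the tray between the flared rails (side crop at (240,135), top crop at (675,195)). I'll raise the tool, close the fingers, go behind the tub and lean slightly to the right so the body clears the paddle.

```bash
python3 -m crank '{"steps":[[[0,0,0.6],[0,0,0]],[[0,0,0.8],[0,0,0]],[[0,0,0.8],[0,0,0]],[[-0.05,-0.7,0],[0,0,0]],[[-0.04,-0.74,0],[0,0,0]],[[0,0,0],[0.25,0.76,0]],[[0,0,0],[0.25,0.76,0]],[[0,0,0],[0,0,0]],[[0,0,0],[0,0,0]]]}' 87; python3 -m crank '{"steps":[[[0,0,0],[0,0,0]],[[0,0,0],[0,0,0]],[[0,0,0],[0,0,0]],[[0,0,0],[0,0,0]],[[0,0,0],[0,0,0]],[[0,0,0],[0,0,0]]]}' 0 20
python3 lid.py
```

```text
time: 9.98
ee_pos: [0.4846, -0.0162, 0.0855]
eef_rot: [0.806, 0.587, -0.04, -0.057]
ft_force: [0.2, 0.5, 0.6]
width: 0.087
grip_force: 0.0
time: 10.48
ee_pos: [0.4841, -0.0166, 0.0861]
eef_rot: [0.806, 0.587, -0.041, -0.056]
ft_force: [-0.6, -0.4, -0.4]
width: 0.0549
grip_force: 0.0
local [-149.8, -10.2, 86.1] toolx deg 72.16 [-0.132  0.043 -0.99 ] [-0.61635986 -0.37718352 -0.35150366] t 10.4833 [ 0.7685632   0.41078862 -0.93777074  1.83058566  0.28541237  1.2029251
 -0.58187275]
side 426 rect(local) (array([-85. ,  -3.3]), array([249.2, 111.3]), 65.9) pct [[-147.9, -104.3, 2.3], [-70.2, -7.7, 52.6], [-14.7, 107.8, 121.7]]
top 1371 rect(local) (array([-87.2,  -7.9]), array([ 89.3, 107.1]), 88.5) pct [[-139.1, -48.5, -0.6], [-84.1, 1.0, 49.7], [-35.3, 35.5, 55.5]]
```

```bash
python3 -m crank '{"steps":[[[0,0,0],[0,0,0]],[[0,0,0],[0,0,0]],[[0,0,0],[0,0,0]],[[0,0,0],[0,0,0]],[[0,0,0],[0,0,0]],[[0,0,0],[0,0,0]],[[0,0,-0.6],[0,0,0]],[[0,0,-0.6],[0,0,0]],[[0,0,-0.45],[0,0,0]],[[0,0,0],[0,0,0]]]}'; python3 loc.py
```

```text
time: 11.42
ee_pos: [0.4828, -0.0166, 0.0428]
eef_rot: [0.806, 0.587, -0.042, -0.058]
ft_force: [0.4, 0.3, -0.6]
width: 0.0011
grip_force: 0.0
local [-150.2, -9.0, 42.8] toolx deg 72.15 [-0.135  0.044 -0.99 ] [ 0.43989054  0.28201806 -0.6370472 ] t 11.4167 [ 0.73617206  0.47268256 -0.9047521   1.86397719  0.33746408  1.13040028
 -0.6162254 ]
```

```bash
python3 -m crank '{"steps":[[[0.124,0.38,0],[0,0,0]],[[0.124,0.38,0],[0,0,0]],[[0.124,0.38,0],[0,0,0]],[[0.124,0.38,0],[0,0,0]],[[0.124,0.38,0],[0,0,0]],[[0.124,0.38,0],[0,0,0]]]}'; python3 lid.py; python3 -m crank '{"steps":[[[0.124,0.38,0],[0,0,0]],[[0.124,0.38,0],[0,0,0]],[[0,0,0],[0,0,0]]]}'; python3 lid.py c; python3 -c "
import cv2,numpy as np
cv2.imwrite('pics/cc.png',np.hstack([cv2.imread('pics/cside.png'),cv2.imread('pics/ctop.png')]))"
```

```text
time: 11.92
ee_pos: [0.5033, 0.0417, 0.0451]
eef_rot: [0.806, 0.588, -0.041, -0.056]
ft_force: [0.3, -1.4, 1.9]
width: 0.0004
grip_force: 0.9
local [-88.4, -10.4, 45.1] toolx deg 72.19 [-0.132  0.043 -0.99 ] [ 0.27856951 -1.37770944  1.89132709] t 11.9167 [ 0.61363914  0.51265748 -0.90699035  1.81361686  0.3552373   1.14424191
 -0.73291488]
side 483 rect(local) (array([-34.6,  -1.9]), array([240.9,  98.8]), 67.7) pct [[-77.4, -44.7, 38.1], [-28.0, -4.7, 52.0], [24.4, 98.0, 111.0]]
top 1119 rect(local) (array([-25.5,  -0. ]), array([97.2, 95.7]), 69.5) pct [[-61.6, -34.2, 27.5], [-21.9, 5.7, 49.5], [19.0, 39.4, 134.9]]
time: 12.27
ee_pos: [0.5093, 0.0618, 0.0449]
eef_rot: [0.806, 0.588, -0.04, -0.057]
ft_force: [-0.5, 0.5, 0.2]
width: 0.0004
grip_force: 0.0
local [-67.4, -10.0, 44.9] toolx deg 72.25 [-0.132  0.045 -0.99 ] [-0.51014583  0.51577677  0.15122778] t 12.2667 [ 0.57220964  0.52923689 -0.90634184  1.79463666  0.36177979  1.14879796
 -0.76929619]
side 362 rect(local) (array([-19.1,  -0.8]), array([229.9,  72.7]), 72.2) pct [[-53.6, -31.2, 44.8], [-16.5, -5.3, 50.5], [30.4, 98.1, 108.7]]
top 1089 rect(local) (array([-7.3, 10.6]), array([103.3,  91.2]), 89.5) pct [[-41.9, -33.0, 21.4], [-2.6, 5.1, 49.1], [37.0, 38.8, 137.9]]
```

View pics/cc.png

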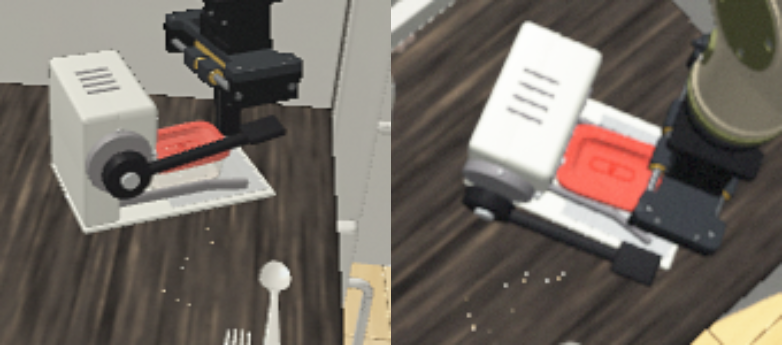

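The tub sits squarely between the rails with its nose at the head (top crop at (610,170)), and the body clears the paddle. Continuing the push.

```bash
python3 -m crank '{"steps":[[[0.09,0.29,0],[0,0,0]],[[0.09,0.29,0],[0,0,0]],[[0.09,0.29,0],[0,0,0]],[[0.09,0.29,0],[0,0,0]]]}'; python3 loc.py;  python3 -m crank '{"steps":[[[0.05,0.14,0],[0,0,0]],[[0.05,0.14,0],[0,0,0]],[[0,0,0],[0,0,0]]]}';python3 lid.py
```

```text
time: 12.7
ee_pos: [0.5182, 0.0893, 0.0448]
eef_rot: [0.806, 0.587, -0.041, -0.057]
ft_force: [0.1, 0.1, -0.2]
width: 0.0004
grip_force: 0.1
local [-38.5, -9.9, 44.8] toolx deg 72.15 [-0.132  0.044 -0.99 ] [ 0.13604402  0.08294354 -0.2224618 ] t 12.7 [ 0.510918    0.55395195 -0.90154459  1.76337826  0.37330547  1.15807389
 -0.82261205]
time: 12.95
ee_pos: [0.5206, 0.0964, 0.0448]
eef_rot: [0.806, 0.588, -0.041, -0.057]
ft_force: [-1.0, 1.2, -0.8]
width: 0.0009
grip_force: 0.0
local [-31.0, -10.0, 44.8] toolx deg 72.21 [-0.132  0.044 -0.99 ] [-1.01727034  1.15364299 -0.80938741] t 12.95 [ 0.49542993  0.5607951  -0.90032407  1.75455758  0.3761973   1.16062236
 -0.83413651]
side 179 rect(local) (array([12.9, 36.2]), array([143.6,  39.4]), 67.9) pct [[-18.4, -30.2, 46.5], [0.1, -2.4, 51.8], [44.2, 98.2, 106.4]]
top 543 rect(local) (array([18.1, 11.9]), array([105.2,  41.1]), 89.4) pct [[-1.5, -27.6, 43.0], [18.6, 5.3, 48.7], [38.0, 44.0, 152.7]]
```

Keep going in small steps until the stop shows in the force.

```bash
for i in 1; do :; done; python3 -m crank '{"steps":[[[0.05,0.14,0],[0,0,0]],[[0,0,0],[0,0,0]]]}'; python3 -m crank '{"steps":[[[0.03,0.09,0],[0,0,0]],[[0,0,0],[0,0,0]]]}';python3 -m crank '{"steps":[[[0.03,0.09,0],[0,0,0]],[[0,0,0],[0,0,0]]]}'; python3 loc.py
```

```text
time: 13.22
ee_pos: [0.5216, 0.0984, 0.0446]
eef_rot: [0.806, 0.587, -0.041, -0.056]
ft_force: [-1.4, -1.9, 0.5]
width: 0.0005
grip_force: 1.2
time: 13.38
ee_pos: [0.5219, 0.0989, 0.0443]
eef_rot: [0.807, 0.587, -0.043, -0.056]
ft_force: [-2.1, -7.6, 2.3]
width: 0.0003
grip_force: 4.3
time: 13.55
ee_pos: [0.5222, 0.0992, 0.0442]
eef_rot: [0.807, 0.586, -0.044, -0.055]
ft_force: [-6.0, -14.4, 7.7]
width: 0.0004
grip_force: 8.2
local [-27.8, -10.6, 44.2] toolx deg 72.04 [-0.136  0.037 -0.99 ] [ -5.9549495  -14.39095559   7.65988522] t 13.55 [ 0.48063348  0.56739541 -0.89527182  1.7456215   0.38247173  1.16851603
 -0.84791008]
```

```bash
python3 -m crank '{"steps":[[[-0.1,-0.3,0],[0,0,0]],[[-0.25,-0.76,0],[0,0,0]],[[-0.25,-0.76,0],[0,0,0]],[[-0.25,-0.76,0],[0,0,0]],[[-0.25,-0.76,0],[0,0,0]],[[0,0,1],[0,0,0]],[[0,0,1],[0,0,0]],[[0,0,1],[-0.25,-0.76,0]],[[0,0,1],[-0.25,-0.76,0]],[[0,0,0.5],[0,0,0]]]}'; python3 lid.py d; python3 -c "
import cv2,numpy as np
cv2.imwrite('pics/dd.png',np.hstack([cv2.imread('pics/dside.png'),cv2.imread('pics/dtop.png')]))"
```

```text
time: 14.38
ee_pos: [0.4959, 0.0216, 0.1601]
eef_rot: [0.807, 0.59, 0.002, 0.003]
ft_force: [0.8, -0.5, -0.1]
width: 0.0004
grip_force: 0.0
local [-109.8, -9.6, 160.1] toolx deg 72.32 [ 0.007 -0.003 -1.   ] [ 0.7505262  -0.51626479 -0.11414402] t 14.3833 [ 0.79826775  0.21638493 -1.023688    1.84011974  0.20356275  1.18873017
 -0.59913363]
side 176 rect(local) (array([-1.8, -0.3]), array([219.4,  39.2]), 67.9) pct [[-29.7, -97.2, 2.0], [0.1, -1.5, 51.2], [41.9, 98.1, 106.0]]
top 765 rect(local) (array([10.3, -2.4]), array([58. , 83.2]), 0.8) pct [[-18.1, -31.2, 33.8], [10.5, 4.0, 49.9], [37.9, 37.6, 56.0]]
```

View pics/dd.png

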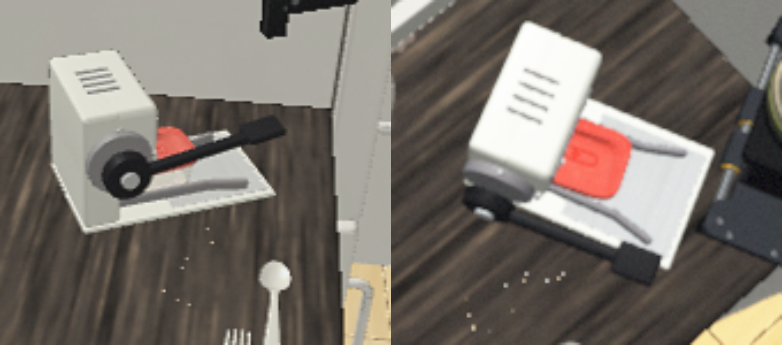

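The lid's trailing edge is at local x ≈ -19 and square (top crop at (600,160)), so the tub is home. The paddle at (635,262) is still up. Moving above it now.

```bash
python3 -m crank '{"steps":[[[-0.65,0.7,0],[0,0,0]],[[-0.65,0.7,0],[0,0,0]],[[-0.65,0.7,0],[0,0,0]],[[-0.65,0.7,0],[0,0,0]],[[-0.68,0.66,0],[0,0,0]],[[0,0,-0.5],[0,0,0]],[[0,0,-0.3],[0,0,0]],[[0,0,0],[0,0,0]]]}' 0 40; python3 loc.py
```

```text
time: 15.15
ee_pos: [0.4129, 0.1057, 0.1355]
eef_rot: [0.808, 0.589, -0.001, -0.001]
ft_force: [0.2, -0.8, -0.8]
width: 0.0004
grip_force: 0.0
local [-55.5, 95.3, 135.5] toolx deg 72.12 [-0.004  0.001 -1.   ] [ 0.20729513 -0.76040739 -0.81810934] t 15.15 [ 0.78651615  0.03449053 -1.13040294  2.01842678  0.03248917  1.11177242
 -0.6701537 ]
```

```bash
python3 -m crank '{"steps":[[[0,0.05,-0.3],[0,0,0]],[[0,0.05,-0.3],[0,0,0]],[[0,0,-0.3],[0,0,0]],[[0,0,-0.3],[0,0,0]],[[0,0,-0.3],[0,0,0]],[[0,0,0],[0,0,0]]]}';python3 -m crank '{"steps":[[[0,0,-0.3],[0,0,0]],[[0,0,-0.3],[0,0,0]],[[0,0,-0.3],[0,0,0]],[[0,0,-0.3],[0,0,0]],[[0,0,0],[0,0,0]]]}'; python3 loc.py
```

```text
time: 15.65
ee_pos: [0.4133, 0.1088, 0.0984]
eef_rot: [0.808, 0.589, -0.0, -0.001]
ft_force: [-0.3, -2.3, 2.8]
width: 0.0004
grip_force: 1.7
time: 16.07
ee_pos: [0.414, 0.1099, 0.0694]
eef_rot: [0.808, 0.589, 0.001, -0.0]
ft_force: [2.2, 0.3, 6.2]
width: 0.0007
grip_force: 2.8
local [-51.1, 95.6, 69.4] toolx deg 72.19 [ 0.001  0.002 -1.   ] [2.23014919 0.27580266 6.19909463] t 16.0667 [ 0.6964792   0.1925204  -1.10864323  2.08566787  0.20643925  0.9779853
 -0.83177318]
```

```bash
python3 -m crank '{"steps":[[[0,0,-0.15],[0,0,0]],[[0,0,-0.15],[0,0,0]],[[0,0,-0.15],[0,0,0]],[[0,0,0],[0,0,0]],[[0,0,0],[0,0,0]]]}'
cat > lev.py <<'E'
from loc import *
from bench import cams
for nm in("side","top"):
    c=cams.camera(nm);P=cloud(c);h=cv2.cvtColor(c["pixels"],cv2.COLOR_BGR2HSV)
    L=np.stack([(P[...,:2]-o)@e,(P[...,:2]-o)@n,P[...,2]],-1)*1000
    m=(h[...,2]<75)&(abs(L[...,1]-95)<9)&(L[...,2]>20)&(L[...,2]<130)
    for a,b in((-25,0),(0,25),(25,55),(-70,-35)):
        k=m&(L[...,0]>a)&(L[...,0]<b)
        if k.sum()>5: print(nm,a,b,k.sum(),np.median(L[k],0).round(1),np.percentile(L[k][:,2],[5,95]).round(1))
    if nm=="side":cv2.imwrite("pics/lev.png",cv2.resize(c["pixels"][140:290,250:420],None,fx=3,fy=3))
E
python3 lev.py
python3 - <<'E'
from h import *
from loc import o,e,n
for nm in("side","top"):
    c=np.load(f"{nm}0.npz");P=cloud(c);h=cv2.cvtColor(c["pixels"],cv2.COLOR_BGR2HSV)
    L=np.stack([(P[...,:2]-o)@e,(P[...,:2]-o)@n,P[...,2]],-1)*1000
    m=(h[...,2]<75)&(abs(L[...,1]-95)<9)&(L[...,2]>20)&(L[...,2]<130)
    for a,b in((-25,0),(0,25),(25,55),(-70,-35)):
        k=m&(L[...,0]>a)&(L[...,0]<b)
        if k.sum()>5: print("rest",nm,a,b,k.sum(),np.median(L[k],0).round(1))
E
```

```text
time: 16.48
ee_pos: [0.4145, 0.1097, 0.0592]
eef_rot: [0.808, 0.589, 0.001, 0.0]
ft_force: [0.5, 0.3, 6.3]
width: 0.0007
grip_force: 3.0
local [-51.2, 95.1, 59.2] toolx deg 72.18 [ 0.001  0.001 -1.   ] [0.50592893 0.30318969 6.30703522] t 16.4833 [ 0.67846143  0.21612928 -1.0967523   2.09433186  0.23490312  0.95874533
 -0.85594287]
side -25 0 48 [-12.7  97.2  66.2] [60.5 70.8]
side 0 25 53 [11.8 97.  72.9] [65.3 77.6]
side 25 55 59 [39.2 97.2 82. ] [74.7 87.2]
side -70 -35 108 [-40.9  97.3  76.3] [ 55.7 105. ]
top -25 0 53 [-9.1 95.9 66. ] [61.5 70.4]
top 0 25 74 [12.6 96.1 73. ] [67.7 77.2]
top 25 55 91 [40.1 96.4 81.2] [74.9 86. ]
local [-51.2, 95.1, 59.3] toolx deg 72.18 [ 0.002  0.001 -1.   ] [-0.54227502  1.25961088  7.21032108] t 16.5833 [ 0.67856331  0.21583942 -1.09686829  2.09429018  0.23475285  0.95888961
 -0.85592774]
rest side -25 0 53 [-12.4  96.7 112. ]
rest side 0 25 62 [ 12.3  96.6 108.2]
rest side 25 55 71 [ 39.   96.7 103.1]
rest side -70 -35 80 [-51.8  95.3 121. ]
rest top -25 0 78 [-12.8  96.2 110.8]
rest top 0 25 78 [ 12.1  96.  105.9]
rest top 25 55 93 [ 39.8  95.7 102.1]
rest top -70 -35 160 [-52.4  95.2 119.5]
```

View pics/lev.png

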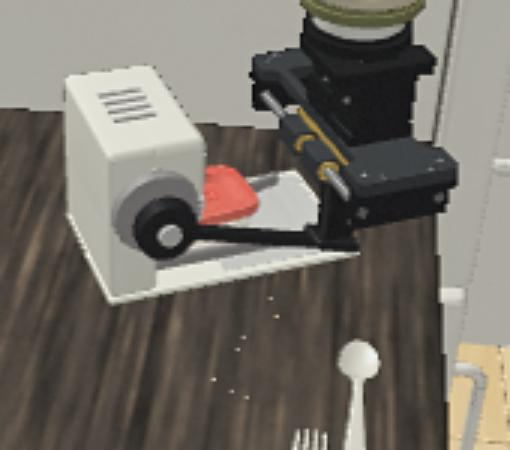

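The side crop shows the closed fingers holding the paddle down at (335,240), with the arm angled down and the tub in place. Both views give a lever angle of about 0.465. I'll hold briefly, recheck and hand in.

```bash
python3 -m crank '{"steps":[[[0,0,0],[0,0,0]],[[0,0,0],[0,0,0]],[[0,0,0],[0,0,0]],[[0,0,0],[0,0,0]],[[0,0,0],[0,0,0]],[[0,0,0],[0,0,0]]]}'; python3 lev.py; python3 lid.py
```

```text
time: 17.08
ee_pos: [0.4145, 0.1097, 0.0593]
eef_rot: [0.808, 0.589, 0.001, 0.0]
ft_force: [-0.4, 0.5, 6.2]
width: 0.0007
grip_force: 3.0
local [-51.2, 95.1, 59.3] toolx deg 72.18 [ 0.002  0.001 -1.   ] [-0.3697366   0.54308216  6.15969988] t 17.0833 [ 0.67866001  0.21570097 -1.09693516  2.09428457  0.23469003  0.958927
 -0.85590654]
side -25 0 50 [-11.6  96.8  65.8] [60.2 71. ]
side 0 25 50 [12.8 96.9 72.5] [65.4 78.2]
side 25 55 60 [39.6 97.2 81.9] [74.4 86.9]
side -70 -35 101 [-41.   96.5  75. ] [ 55.6 105.4]
top -25 0 53 [-9.2 96.  66.6] [61.  71.4]
top 0 25 72 [12.6 96.  73.5] [67.1 78. ]
top 25 55 92 [39.9 96.1 81.1] [75.4 86.1]
local [-51.2, 95.1, 59.3] toolx deg 72.17 [ 0.002  0.001 -1.   ] [-0.46603412  1.90374913  6.50388301] t 17.1833 [ 0.67863937  0.21572696 -1.09689341  2.09432999  0.23473166  0.95888164
 -0.85594506]
side 271 rect(local) (array([-12.5, -18.5]), array([170.1,  43.3]), 64.4) pct [[-16.8, -30.7, 45.5], [2.8, 10.8, 52.5], [36.4, 38.9, 57.1]]
top 624 rect(local) (array([11.5, 36.3]), array([161.2,  54.8]), 89.4) pct [[-11.8, -37.8, 21.5], [15.6, 7.6, 49.6], [38.0, 109.0, 391.7]]
```

```bash
python3 -c "
from bench import ticket
print(ticket.close_job())"
```

```text
the job is handed in; nothing more can be done
None
```

The tub is home against the back stop, and I handed the job in at about 17 s with the fingers holding the lever at its third click (about 0.465 rad by camera, about 6 N).

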